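# Tip one row of spacers from the counting tray

### The arm

A 6-joint arm with a two-finger parallel gripper is mounted at the origin on the work surface. World frame = base frame: x ahead of the robot, y to its left, z up, the work surface at z = 0. Lengths are in m, angles in rad, forces in N, time in s.
With the tool pointing down it reaches from about 0.375 to 0.9 m from the base axis. Payload 3.1 kg.
Tool frame: the origin (TCP) lies on the centre line of the jaws, within the pads' length; the fingertips stand 8 mm ahead of it and the grasp point (between the pads) lies 11 mm behind it; z points along the fingers, y is the line along which they close (so a half turn about z gives the same grasp; the last joint's range is limited). The gripper opens to 85 mm and grips with 20 to 120 N. Pads are 22 mm wide; open, the fingers measure 114 mm over their backs; the gripper's body (76 mm by 85 mm) begins 54 mm behind the grasp point. The pads swing forward as they close: fully open they stand 13 mm farther back than shut.
Start: joints at [1.06, 0.527, 1.433, -0, 1.181, -0.178], TCP at [0.204, 0.591, 0.239] pointing down, gripper open.
Joint ranges: [-3.08, 3.08], [-0.75, 2.2], [0.22, 2.44], [-1.43, 4.57], [0, 2.65], [-2.85, 2.85]. Speed limits (rad/s): [2.79, 2.79, 3.14, 3.14, 3.14, 3.14].

### API

Orientations are given as a unit quaternion [x, y, z, w].
In Python, from station import * gives the robot as it stands.
- The arm moves only by the tool play_rows, never from a script. Its argument "rows" is a list of rows, each a list of 3 entries, a list of its own where there are three numbers: the turn, a rotation vector about the tool's x, y, z in degrees, then the shift along the tool's x, y, z in mm, then the closure, from 0 (fully open) to 1 (shut). In form: [[[ax, ay, az], [dx, dy, dz], jaw], ...]. A call has 1 to 12 rows; each row shifts and turns the commanded pose from where the row before left it, along the tool's axes as they then stand; what a row does not reach is not made up. A row lasts 1/12 s, in which the tool goes at most 41.7 mm and 7.16 degrees, less where a joint would pass 70% of its speed; a pose out of reach is approached as far as the arm can. A call with a gripper value outside its range is refused whole. The fingers move at their own pace and stop on an object; "grip_force" is the grip in N (left out, the last holds). Time passes only in rows, so rows that do not move let the fingers close. It gives the time, the measured TCP pose, the force, the opening and the grip force at its end, in the units of the state.
- sense(): the state, without advancing time (a new reading comes with each control period).
- snapshot(name): name is "scene" or "side" or "wrist"; returns (picture, depth): 400x640x3 uint8, red, green, blue; 400x640 float32, m along the optical axis (not along the pixel's ray), 0 where there is no reading.
- get_calibration(name): a dict with "vfov" (degrees; the focal length in pixels is half the picture's height over the tangent of half this angle, whatever the lens; pixels are square), "cx", "cy" (the principal point, pixels), "xyz" and "attitude" of the camera in the world. Camera axes: x right, y down, z forward; pixel columns grow to the right and rows downward; lengths in m; the calibration is good to about 2 mm. A picture is of the moment at which its call begins: read the wrist's pose just before it. get_calibration takes no time and is no camera call; for the wrist camera it gives the pose at the moment of the call.
- sign_off(): hands the job in; it is judged then, once.
The state is a dict: "t": time; "q": joint angles; "qd": joint speeds; "tau": joint torques, N m; "tcp_pos": TCP position; "tool_rot": TCP orientation; "force": force on the tool from outside, world axes, zero at the start; "ft_torque": the same for the moment, N m; "finger_gap": opening from 0.0 (shut) to 1.0 (fully open); "gripper_force": force on a finger pad.
Only numpy, scipy, OpenCV 4.12 (cv2) and the standard library are available. Lean on these libraries where they do the work, as an engineer would, in place of code of your own. Each camera call takes 0.05 s, during which the arm holds its last target. There are 200 camera calls.

### The job

Slide the wooden catch bin along the bench until it stands centred below the open front edge of the black counting tray on its tilt stand, then tip the tray forward just far enough (the pad on its side is there to be pressed) that only the front row of two spacers rolls over the edge into the bin, and let the tray go back to rest with the other four spacers still in their rows. Do not touch the spacers with the gripper, do not lift or tip the bin, and leave the multimeter, spool and screwdriver alone.

Things in the scene. Friction and masses are not known exactly. Their poses are not given: they have to be found in the camera images.
- tray (a joint): tilt of the tray: 0 = at rest on its stop, floor leaning 0.21 rad back to its closed rear; grows (rad) as the front edge goes down, floor level at 0.21, end stop 1.35. Spring-loaded, damped: goes back to 0 by itself in about half a second when let go. The front row rolls off from about 0.3 (at 0.6 to 0.8 surely); the other rows climb their lips above about 1.1, sooner if jerked
- stand: bare steel stand fixed to the bench; origin on the bench straight below the middle of the tray's hinge; x level, towards the tray's open front (away from the robot), y along the hinge, z up. Two upright cheeks 130 mm high reach x = +16, y = +-73 mm; in front of them the bench is free. The hinge lies 120 mm above the bench
- tray_hinge (a point): middle of the hinge axis; axes turn with the black plastic tray: x along its floor to the open front edge, y along the hinge, z out of the floor. Floor (128 x 116 mm) at z = +10 mm from x = -68 to +60; side walls 18, rear wall 20 mm high, no front wall; two cross lips 4 mm high at x = -11.5 and -34.5 mm part three rows. Each spacer rests against the lip or wall behind it
- tray_edge (a point): middle of the tray's open front edge, at x = +60, z = +10 mm of tray_hinge, same axes
- tray_pad (a point): centre of the top of the press pad: black rubber disc 40 mm across, 10 mm thick, on a steel plate that sticks out of the tray's +y side near the front, at x = +45, y = +118, z = +20 mm of tray_hinge, same axes. Pressing it down tips the tray; it takes about 4 to 12 N, more the farther it is tipped
- bin: loose open wooden catch bin, 120 (its x) by 160 (its y) by 45 mm high, walls and floor 9 mm thick, 0.25 to 0.5 kg; origin mid-underside. Starts beside its place, on the stand's -y side, within 0.2 rad of parallel to the edge. Well placed: centre 95 to 115 mm in front of the hinge (stand x), in line with the tray's middle (stand y = 0), square; it then fits below edge and pad
- meter: bystander: black hand-held multimeter, 150 x 75 x 42 mm, lying; origin at its underside
- spool: bystander: solder spool, 60 mm across, 36 mm high; origin at its underside
- driver: bystander: screwdriver lying on the bench; origin at its underside
- spacer_a1: aluminium spacer in the front row of the tray (+y half): round bar 18 mm across, 50 mm long along its y axis, 34 g; origin at its centre
- spacer_a2: aluminium spacer in the front row of the tray (-y half): round bar 18 mm across, 50 mm long along its y axis, 34 g; origin at its centre
- spacer_b1: aluminium spacer in the middle row of the tray (+y half): round bar 18 mm across, 50 mm long along its y axis, 34 g; origin at its centre
- spacer_b2: aluminium spacer in the middle row of the tray (-y half): round bar 18 mm across, 50 mm long along its y axis, 34 g; origin at its centre
- spacer_c1: aluminium spacer in the rear row of the tray (+y half): round bar 18 mm across, 50 mm long along its y axis, 34 g; origin at its centre
- spacer_c2: aluminium spacer in the rear row of the tray (-y half): round bar 18 mm across, 50 mm long along its y axis, 34 g; origin at its centre

How it is judged:
On the way, in this order (a step that is already met when the one before it is completed fails the run):
1. the bin stands below the front edge of the tray, which is still at rest (x of bin in the frame of stand between 0.065 and 0.145 m and y of bin in the frame of stand between -0.035 and 0.035 m and value of joint tray below 0.15 rad and linear speed of bin below 0.02 m/s), for 0.2 s.
2. the tray is tipped forward over the bin (x of bin in the frame of stand between 0.065 and 0.145 m and y of bin in the frame of stand between -0.035 and 0.035 m and value of joint tray above 0.25 rad), for 0.1 s.
At the end, for the whole second after the job is handed in: both front spacers lie in the bin; the other four are each in their own row; the tray is back at rest (within 0.06 rad); the bin stands flat on the bench below the front edge (centre within 35 mm of the tray's middle in y, 65 to 145 mm in front of the hinge), all at rest (x of spacer_a1 in the frame of bin between -0.052 and 0.052 m and y of spacer_a1 in the frame of bin between -0.072 and 0.072 m and z of spacer_a1 in the frame of bin between 0.005 and 0.045 m and x of spacer_a2 in the frame of bin between -0.052 and 0.052 m and y of spacer_a2 in the frame of bin between -0.072 and 0.072 m and z of spacer_a2 in the frame of bin between 0.005 and 0.045 m and x of spacer_b1 in the frame of tray_hinge between -0.033 and -0.0115 m and y of spacer_b1 in the frame of tray_hinge between -0.056 and 0.056 m and z of spacer_b1 in the frame of tray_hinge between 0.01 and 0.026 m and x of spacer_b2 in the frame of tray_hinge between -0.033 and -0.0115 m and y of spacer_b2 in the frame of tray_hinge between -0.056 and 0.056 m and z of spacer_b2 in the frame of tray_hinge between 0.01 and 0.026 m and x of spacer_c1 in the frame of tray_hinge between -0.058 and -0.0345 m and y of spacer_c1 in the frame of tray_hinge between -0.056 and 0.056 m and z of spacer_c1 in the frame of tray_hinge between 0.01 and 0.026 m and x of spacer_c2 in the frame of tray_hinge between -0.058 and -0.0345 m and y of spacer_c2 in the frame of tray_hinge between -0.056 and 0.056 m and z of spacer_c2 in the frame of tray_hinge between 0.01 and 0.026 m and x of bin in the frame of stand between 0.065 and 0.145 m and y of bin in the frame of stand between -0.035 and 0.035 m and value of joint tray below 0.06 rad and angle between bin's own z axis and vertical below 0.06 rad and height (world z) of bin below 0.006 m and linear speed of each of spacer_a1, spacer_a2, bin below 0.03 m/s); the robot touches nothing.
It fails at once if a spacer of the middle or rear row leaves its row (not (x of spacer_b1 in the frame of tray_hinge between -0.07 and -0.0065 m) or not (x of spacer_b2 in the frame of tray_hinge between -0.07 and -0.0065 m) or not (x of spacer_c1 in the frame of tray_hinge between -0.07 and -0.0295 m) or not (x of spacer_c2 in the frame of tray_hinge between -0.07 and -0.0295 m)).
It fails at once if the gripper touches a spacer (contact force between the fingers and spacer_a1 above 0.5 N or contact force between the fingers and spacer_a2 above 0.5 N or contact force between the fingers and spacer_b1 above 0.5 N or contact force between the fingers and spacer_b2 above 0.5 N or contact force between the fingers and spacer_c1 above 0.5 N or contact force between the fingers and spacer_c2 above 0.5 N).
It fails at once if the bin is lifted or tipped (height (world z) of bin above 0.02 m or angle between bin's own z axis and vertical above 0.25 rad).
It fails at once if a bystander is moved more than 30 mm (distance of any of meter, spool, driver from where it was at the start of the episode above 0.03 m).
It also fails if it takes over 58 s, if anything falls off the work surface, if the arm or the gripper's body presses on something with over 40 N, if the wrist force passes 120 N, or if a joint passes its speed limit or range.

## Working session

There is one attempt and no reset: what is moved stays moved. The work goes in short steps, Python scripts to look and compute and a tool call to move; the robot and the scene stay as the last step left them, time stands still between calls to the robot, and variables do not carry over. Pictures are saved under pics/ and viewed, at most 10 in all, crops included, and the job is handed in when it is done.

Besides the shell and the picture viewer there is one more tool, called after ">>>" as name(argument=value, ...) on one line, values as JSON. play_rows: Moves the arm, as the interface text tells. Its arguments: {"type":"object","properties":{"rows":{"type":"array","items":{"type":"array"}},"grip_force":{"type":"number"}},"required":["rows"]}

```bash
mkdir -p pics; cat > h.py <<'E'
from station import *
import numpy as np, cv2
from scipy.spatial.transform import Rotation as R
def K(n):
    c=get_calibration(n); f=200/np.tan(np.radians(c["vfov"]/2)); return c,f
def rot(a):
    a=np.array(a); return a if a.shape==(3,3) else R.from_quat(a).as_matrix()
def cloud(n,d):
    c,f=K(n); v,u=np.mgrid[:400,:640]
    p=np.stack([(u-c["cx"])*d/f,(v-c["cy"])*d/f,d],-1)
    return p@rot(c["attitude"]).T+np.array(c["xyz"])
def save(n,name):
    im,d=snapshot(n); cv2.imwrite(f"pics/{name}.png",im[:,:,::-1]); np.save(f"pics/{name}.npy",cloud(n,d)); np.save(f"pics/{name}_d.npy",d)
E
python3 - <<'E'
from h import *
for n in("scene","side"): print(get_calibration(n)); save(n,n+"0")
s=sense();print(s["tcp_pos"],s["tool_rot"],s["t"])
E
```

```text
{'vfov': 55.03960875356803, 'cx': 321.1763264256775, 'cy': 199.09000775956204, 'xyz': array([1.2278791 , 0.40140633, 1.00876123]), 'attitude': array([ 0.44483705,  0.81990573, -0.31586492, -0.17350487])}
{'vfov': 50.83653035540466, 'cx': 320.6852898210787, 'cy': 192.16944970145323, 'xyz': array([0.45744419, 0.74964896, 1.06369712]), 'attitude': array([-0.06072263,  0.93984857, -0.33590942,  0.01273887])}
[0.20383713 0.59016952 0.23843023] [ 1.65633034e-01  9.86186975e-01 -9.19932504e-04 -3.19794229e-04] 0.1
```

View pics/scene0.png

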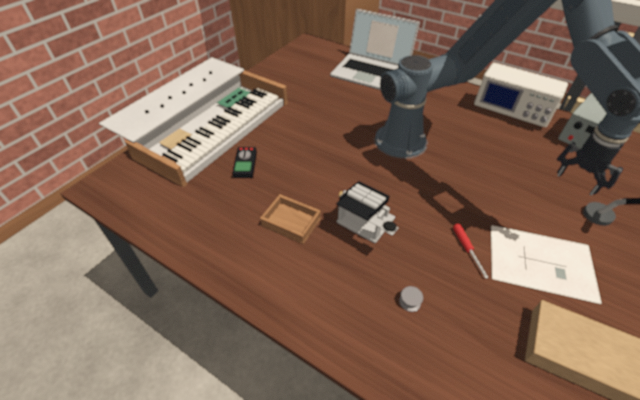

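View pics/side0.png

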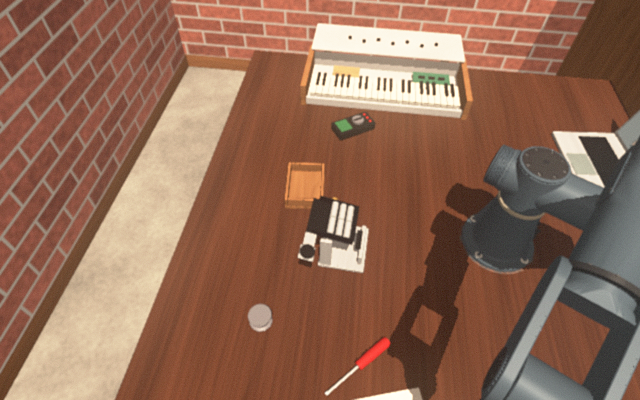

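The pictures show the bin at about (292,218) in scene and (305,185) in side, with the stand and tray beside it at (365,212) and (335,230). I'll enlarge both crops.

```bash
python3 - <<'E'
from h import *
a=cv2.imread("pics/scene0.png")[175:255,250:410]; b=cv2.imread("pics/side0.png")[155:275,270:390]
cv2.imwrite("pics/c1.png",cv2.resize(a,(800,400),interpolation=2)); cv2.imwrite("pics/c2.png",cv2.resize(b,(600,600),interpolation=2))
E
```

```text
(no output)
```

View pics/c1.png

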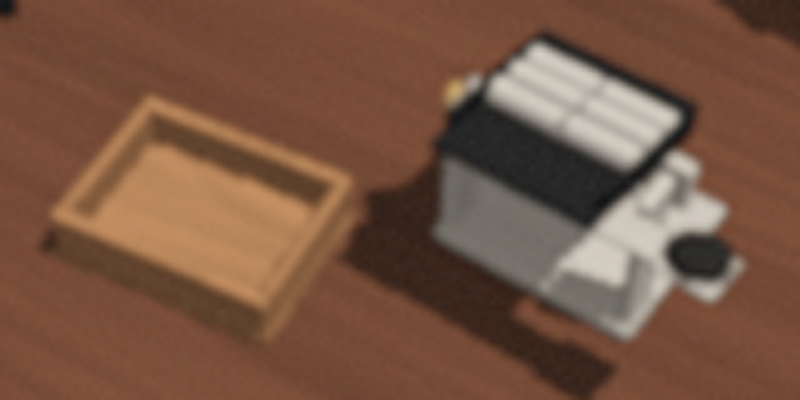

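View pics/c2.png

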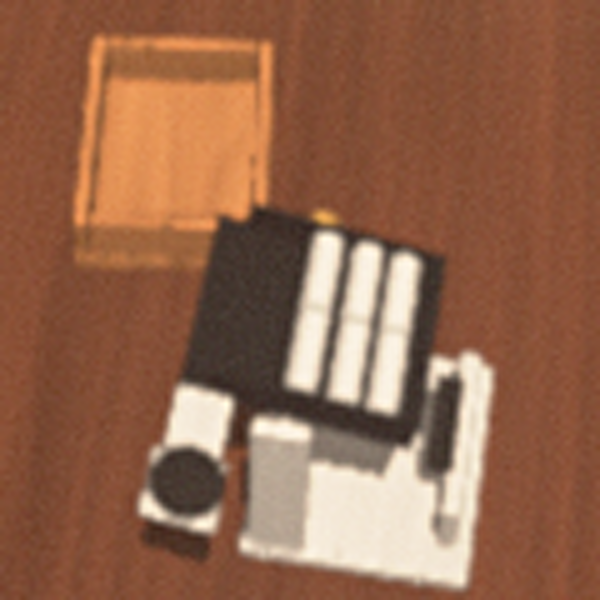

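The crops show the bin top corners at c1 (150,97), (352,180), (265,302) and (53,212). The pad centre is at c1 (700,256) and c2 (187,482), and the front edge runs c1 (440,145)–(595,220) and c2 (225,215)–(185,385).

```bash
cat >> h.py <<'E'
def ray(n,u,v):
    c,f=K(n); return np.array(c["xyz"]),rot(c["attitude"])@np.array([(u-c["cx"])/f,(v-c["cy"])/f,1])
def onz(n,u,v,z):
    o,r=ray(n,u,v); return o+r*(z-o[2])/r[2]
C={"scene":(250,175),"side":(270,155)}
def cp(n,x,y): return (x+.5)/5-.5+C[n][0],(y+.5)/5-.5+C[n][1]
E
python3 - <<'E'
from h import *
np.set_printoptions(precision=4,suppress=True)
P={n:np.load(f"pics/{n}0.npy") for n in C}
def show(l,n,x,y,z):
    u,v=cp(n,x,y); print(l,n,onz(n,u,v,z),"depth",P[n][round(v),round(u)])
show("pad","scene",700,256,.149);show("pad","side",187,482,.149)
for p in((440,145),(595,220)):show("edge","scene",*p,.142)
for p in((225,215),(185,385)):show("edge","side",*p,.15)
B=[]
for p in((150,97),(352,180),(265,302),(53,212)):show("bin","scene",*p,.045);B.append(onz("scene",*cp("scene",*p),.045))
for p in((93,37),(272,40),(75,228)):show("bin","side",*p,.045)
B=np.array(B);print(B.mean(0),[np.linalg.norm(B[i]-B[i-1]) for i in range(4)])
# depth-based: bin rim and spacers via heights
for n in C:
    Q=P[n];m=(abs(Q[...,2]-.045)<.006);u0,v0=C[n]
    sub=np.zeros_like(m);sub[v0:v0+(80 if n=="scene" else 55),u0:u0+(75 if n=="scene" else 58)]=1
    q=Q[m&sub];q=q[:,:2].astype(np.float32);print(n,len(q),cv2.minAreaRect(q))
# spacer lines, side
for a,b in(((328,232),(303,388)),((368,243),(345,402)),((404,252),(383,412))):
    A=onz("side",*cp("side",*a),.145);Bb=onz("side",*cp("side",*b),.145);print("sp",A,Bb,np.degrees(np.arctan2(*(Bb-A)[[0,1]])))
for l,n,u,v in(("meter","scene",244,162),("spool","scene",411,297),("driver","scene",463,235)):print(l,onz(n,u,v,.03))
E
```

```text
pad scene [0.5507 0.1982 0.149 ] depth [0.5498 0.1992 0.1478]
pad side [0.5446 0.1999 0.149 ] depth [0.545  0.1974 0.1447]
edge scene [0.554  0.0272 0.142 ] depth [0.5552 0.0293 0.1426]
edge scene [0.5546 0.1333 0.142 ] depth [0.5542 0.1346 0.1406]
edge side [0.5482 0.0277 0.15  ] depth [0.5476 0.0232 0.1427]
edge side [0.5539 0.1427 0.15  ] depth [0.5539 0.1364 0.1389]
bin scene [ 0.5498 -0.2043  0.045 ] depth [ 0.5155 -0.233  -0.0026]
bin scene [ 0.5368 -0.0473  0.045 ] depth [ 0.5345 -0.0488  0.0398]
bin scene [ 0.6505 -0.0381  0.045 ] depth [ 0.6482 -0.0383  0.0423]
bin scene [ 0.666  -0.1952  0.045 ] depth [ 0.6418 -0.2218  0.0029]
bin side [ 0.6653 -0.1929  0.045 ] depth [ 0.6762 -0.2391 -0.0051]
bin side [ 0.5473 -0.2066  0.045 ] depth [ 0.5511 -0.247  -0.    ]
bin side [ 0.6486 -0.0326  0.045 ] depth [ 0.6478 -0.0346  0.0436]
[ 0.6008 -0.1212  0.045 ] [np.float64(0.11655213502118224), np.float64(0.15749948134755945), np.float64(0.11412477594178337), np.float64(0.1578370271467045)]
scene 363 ((0.6019283533096313, -0.12073370814323425), (0.1225876435637474, 0.16107513010501862), 6.237647533416748)
side 334 ((0.5992293357849121, -0.11980430036783218), (0.11994297057390213, 0.16503499448299408), 5.36635684967041)
sp [0.4905 0.028  0.145 ] [0.493 0.133 0.145] 1.361936539143785
sp [0.4678 0.0326 0.145 ] [0.4703 0.1388 0.145 ] 1.3781361667527317
sp [0.4475 0.0362 0.145 ] [0.4502 0.1423 0.145 ] 1.414089248508957
meter [ 0.4807 -0.4259  0.03  ]
spool [0.6533 0.3326 0.03  ]
driver [0.363  0.3822 0.03  ]
```

>>> play_rows(rows=[[[0,0,-6],[0,0,0],0],[[0,0,-6],[0,0,0],0],[[0,0,-6],[0,0,0],0],[[0,0,-6],[0,0,0],0],[[0,0,0],[0,0,0],0]])

```text
t: 0.52
tcp_pos: [0.2039, 0.5903, 0.2388]
tool_rot: [-0.044, 0.999, -0.001, -0.0]
force: [-0.5, -0.2, 0.7]
finger_gap: 1.001
gripper_force: 0.0
```

```bash
cat >> h.py <<'E'
def to(p,yaw=None):
    s=sense(); T=rot(s["tool_rot"]); ya=np.degrees(np.arctan2(T[1,1],T[0,1]))-90
    print("tcp",np.round(s["tcp_pos"],4),"yaw",round(ya,2),"shift mm",np.round(T.T@(np.array(p)-s["tcp_pos"])*1000,1),"F",np.round(s["force"],1),"gap",round(float(s["finger_gap"]),3),"t",round(s["t"],2))
E
python3 -c "
from h import *
to([.6275,-.194,.239])"
```

```text
tcp [0.2039 0.5903 0.2388] yaw 5.03 shift mm [-3.532e+02 -8.185e+02  4.000e-01] F [-0.5 -0.2  0.7] gap 1.001 t 0.52
```

>>> play_rows(rows=[[[0,0,0],[-15,-34,0],0],[[0,0,0],[-15,-34,0],0],[[0,0,0],[-15,-34,0],0],[[0,0,0],[-15,-34,0],0],[[0,0,0],[-15,-34,0],0],[[0,0,0],[-15,-34,0],0],[[0,0,0],[-15,-34,0],0],[[0,0,0],[-15,-34,0],0],[[0,0,0],[-15,-34,0],0],[[0,0,0],[-15,-34,0],0],[[0,0,0],[-15,-34,0],0],[[0,0,0],[-15,-34,0],0]])

```text
t: 1.52
tcp_pos: [0.419, 0.198, 0.2393]
tool_rot: [-0.042, 0.999, 0.0, -0.0]
force: [0.2, -0.0, 0.3]
finger_gap: 1.002
gripper_force: 0.0
```

>>> play_rows(rows=[[[0,0,0],[-15,-34,0],0],[[0,0,0],[-15,-34,0],0],[[0,0,0],[-15,-34,0],0],[[0,0,0],[-15,-34,0],0],[[0,0,0],[-15,-34,0],0],[[0,0,0],[-15,-34,0],0],[[0,0,0],[-15,-34,0],0],[[0,0,0],[-15,-34,0],0],[[0,0,0],[-15,-34,0],0],[[0,0,0],[-15,-34,0],0],[[0,0,0],[-8,-34,0],0],[[0,0,0],[0,0,0],0]])

```text
t: 2.52
tcp_pos: [0.6108, -0.1664, 0.239]
tool_rot: [-0.039, 0.999, -0.002, 0.002]
force: [1.2, -0.5, 0.6]
finger_gap: 1.0
gripper_force: 0.0
```

```bash
python3 - <<'E'
from h import *
to([.6275,-.194,.10]); save("wrist","w1"); print(get_calibration("wrist"))
E
```

```text
tcp [ 0.6108 -0.1664  0.239 ] yaw 4.48 shift mm [-14.  -28.1 139.2] F [ 1.2 -0.5  0.6] gap 1.0 t 2.52
{'vfov': 63.46952279547314, 'cx': 322.6587705414641, 'cy': 202.58632460186166, 'xyz': array([ 0.54099141, -0.16944978,  0.37255113]), 'attitude': array([0.6719744 , 0.72840048, 0.09821258, 0.09076033])}
```

View pics/w1.png

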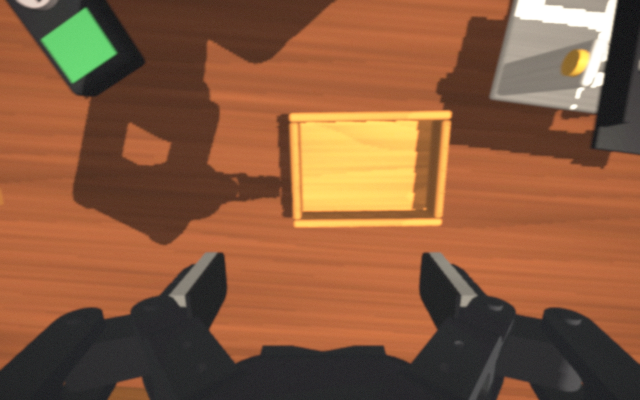

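The wrist view shows the bin rim corners at (290,114), (451,111), (442,226) and (294,227), with the fingers open below it.

```bash
python3 - <<'E'
from h import *
np.set_printoptions(precision=4,suppress=True)
B=np.array([onz("wrist",*p,.045) for p in((290,114),(451,111),(442,226),(294,227))]);print(B,B.mean(0))
to([.6275,-.194,.10])
# tray corner
P=np.load("pics/w1.npy");print(P[148,597],P[105,500])
E
```

```text
[[ 0.5439 -0.2013  0.045 ]
 [ 0.5284 -0.0451  0.045 ]
 [ 0.6464 -0.0327  0.045 ]
 [ 0.6603 -0.1907  0.045 ]] [ 0.5947 -0.1175  0.045 ]
tcp [ 0.6091 -0.163   0.2387] yaw 4.54 shift mm [-15.8 -32.2 138.7] F [-0.2 -0.4  0.1] gap 0.999 t 2.57
[0.5487 0.0262 0.1413] [0.5161 0.0246 0.0003]
```

>>> play_rows(rows=[[[0,0,0],[-15,-31,0],0],[[0,0,0],[0,0,30],0],[[0,0,0],[0,0,30],0],[[0,0,0],[0,0,30],0],[[0,0,0],[0,0,30],0],[[0,0,0],[0,0,30],0],[[0,0,0],[0,0,14],0],[[0,0,0],[0,0,0],0],[[0,0,0],[0,0,0],0]])

```text
t: 3.32
tcp_pos: [0.6248, -0.1875, 0.0745]
tool_rot: [-0.043, 0.999, 0.001, -0.001]
force: [0.7, -0.7, 0.3]
finger_gap: 0.996
gripper_force: 0.0
```

```bash
python3 -c "
from h import *
to([.6255,-.193,.026])"
```

```text
tcp [ 0.6248 -0.1875  0.0745] yaw 4.91 shift mm [-0.3 -5.6 48.5] F [ 0.7 -0.7  0.3] gap 0.996 t 3.32
```

>>> play_rows(rows=[[[0,0,0],[0,-5,10],0],[[0,0,0],[0,0,12],0],[[0,0,0],[0,0,12],0],[[0,0,0],[0,0,12],0],[[0,0,0],[0,0,0],0.3],[[0,0,0],[0,0,0],0.6],[[0,0,0],[0,0,0],0.75],[[0,0,0],[0,0,0],0.85],[[0,0,0],[0,0,0],1],[[0,0,0],[0,0,0],1],[[0,0,0],[0,0,0],1],[[0,0,0],[0,0,0],1]], grip_force=25)

```text
t: 4.32
tcp_pos: [0.6266, -0.1943, 0.03]
tool_rot: [-0.043, 0.999, -0.0, 0.001]
force: [-0.1, 0.1, 3.8]
finger_gap: 0.099
gripper_force: 26.0
```

```bash
python3 -c "
from h import *
to([.621,.0045,.026])"
```

```text
tcp [ 0.6266 -0.1943  0.03  ] yaw 4.96 shift mm [-11.6 198.5   3.9] F [-0.1  0.1  3.8] gap 0.099 t 4.32
```

>>> play_rows(rows=[[[0,0,0.4],[0,6,0],1],[[0,0,0.6],[0,12,0],1],[[0,0,0.6],[0,12,0],1],[[0,0,0.6],[0,12,0],1],[[0,0,0.6],[0,12,0],1],[[0,0,0.6],[0,12,0],1],[[0,0,0.6],[0,12,0],1],[[0,0,0.6],[0,12,0],1],[[0,0,0.6],[0,6,0],1],[[0,0,0.6],[0,4,0],1],[[0,0,0.6],[0,0,0],1],[[0,0,0],[0,0,0],1]])

```text
t: 5.32
tcp_pos: [0.6217, -0.0934, 0.03]
tool_rot: [0.013, 1.0, 0.0, 0.0]
force: [-1.0, 0.2, 6.8]
finger_gap: 0.102
gripper_force: 26.7
```

```bash
python3 - <<'E'
from h import *
to([.621,.0045,.03]); save("scene","s2")
a=cv2.imread("pics/s2.png")[175:255,250:410];cv2.imwrite("pics/s2c.png",cv2.resize(a,(800,400),interpolation=2))
E
```

```text
tcp [ 0.6217 -0.0934  0.03  ] yaw -1.5 shift mm [ 3.3 97.8  0.1] F [-1.   0.2  6.8] gap 0.102 t 5.32
```

View pics/s2c.png

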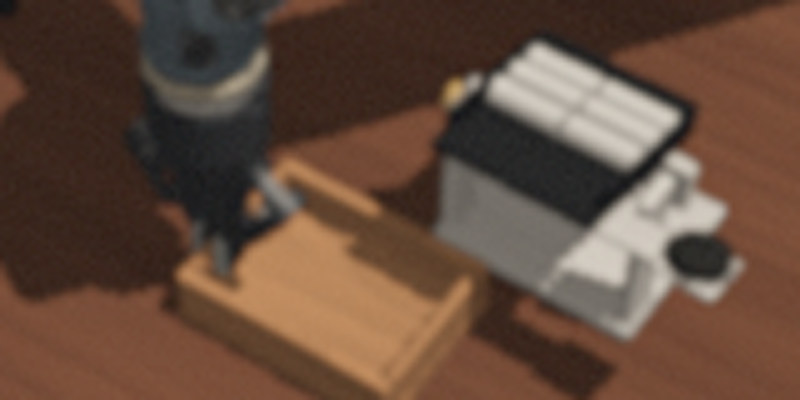

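The bin stays flat in the grip and has moved halfway. Its rim corners are at c (285,158), (182,268), (390,392) and (487,268).

```bash
python3 - <<'E'
from h import *
B=np.array([onz("scene",*cp("scene",*p),.045) for p in((285,158),(182,268),(390,392),(487,268))]);print(B.round(4),B.mean(0))
E
```

```text
[[ 0.545  -0.0953  0.045 ]
 [ 0.6572 -0.0975  0.045 ]
 [ 0.6648  0.0634  0.045 ]
 [ 0.5515  0.0646  0.045 ]] [ 0.60465842 -0.01620997  0.045     ]
```

>>> play_rows(rows=[[[0,0,0],[0,6,0],1],[[0,0,0],[0,12,0],1],[[0,0,0],[0,12,0],1],[[0,0,0],[0,12,0],1],[[0,0,0],[0,12,0],1],[[0,0,0],[0,12,0],1],[[0,0,0],[0,12,0],1],[[0,0,0],[0,10,0],1],[[0,0,0],[0,6,0],1],[[0,0,0],[0,3,0],1],[[0,0,0],[0,0,0],1],[[0,0,0],[0,0,0],1]])

```text
t: 6.37
tcp_pos: [0.6248, 0.0033, 0.03]
tool_rot: [0.013, 1.0, 0.0, 0.001]
force: [-0.5, -1.0, 6.4]
finger_gap: 0.103
gripper_force: 26.5
```

```bash
python3 - <<'E'
from h import *
to([.621,.0045,.03]); save("side","d2"); save("scene","s3")
a=cv2.imread("pics/s3.png")[175:275,250:410];b=cv2.imread("pics/d2.png")[155:275,270:390]
cv2.imwrite("pics/s3c.png",np.hstack([cv2.resize(a,(480,300),interpolation=2),cv2.resize(b,(300,300),interpolation=2)]))
E
```

```text
tcp [0.6248 0.0033 0.03  ] yaw -1.49 shift mm [ 3.9  1.1 -0. ] F [-0.5 -1.   6.4] gap 0.103 t 6.37
```

View pics/s3c.png

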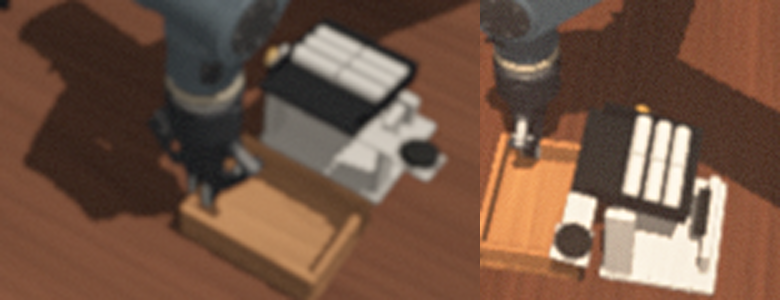

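The bin is placed, at about stand x 107 mm and y 0. I'll release it and rise.

>>> play_rows(rows=[[[0,0,0],[0,0,0],0.8],[[0,0,0],[0,0,0],0.7],[[0,0,0],[0,0,0],0.6],[[0,0,0],[0,0,0],0.6],[[0,0,0],[0,0,0],0.6],[[0,0,0],[0,0,-10],0.6],[[0,0,0],[0,0,-20],0.6],[[0,0,0],[0,0,-40],0.6],[[0,0,0],[0,0,-40],0.6],[[0,0,0],[0,0,-40],0.6],[[0,0,0],[0,0,-40],1],[[0,0,0],[0,0,-20],1]])

```text
t: 7.47
tcp_pos: [0.6262, 0.0027, 0.2458]
tool_rot: [0.013, 1.0, -0.001, 0.005]
force: [0.6, -0.3, 0.2]
finger_gap: 0.124
gripper_force: 0.0
```

>>> play_rows(rows=[[[0,0,0],[10,25,0],1],[[0,0,0],[10,25,0],1],[[0,0,0],[10,25,0],1],[[0,0,0],[10,25,0],1],[[0,0,0],[10,25,0],1],[[0,0,0],[10,25,0],1],[[0,0,0],[10,25,0],1],[[0,0,0],[4,20,0],1],[[0,0,0],[0,0,0],1],[[0,0,0],[0,0,0],1]])

```text
t: 8.3
tcp_pos: [0.5546, 0.2007, 0.2399]
tool_rot: [0.012, 1.0, -0.0, 0.0]
force: [0.3, -0.6, 0.3]
finger_gap: -0.0
gripper_force: 0.0
```

```bash
python3 - <<'E'
from h import *
to([.548,.199,.165]); save("scene","s4"); save("wrist","w4"); save("side","d4")
a=cv2.imread("pics/s4.png")[165:265,250:410];b=cv2.imread("pics/w4.png")
cv2.imwrite("pics/s4c.png",np.hstack([cv2.resize(a,(400,250),interpolation=2),cv2.resize(b,(400,250),interpolation=3)]))
E
```

```text
tcp [0.5546 0.2007 0.2399] yaw -1.33 shift mm [ 6.6 -1.8 74.9] F [ 0.3 -0.6  0.3] gap -0.0 t 8.3
```

View pics/s4c.png

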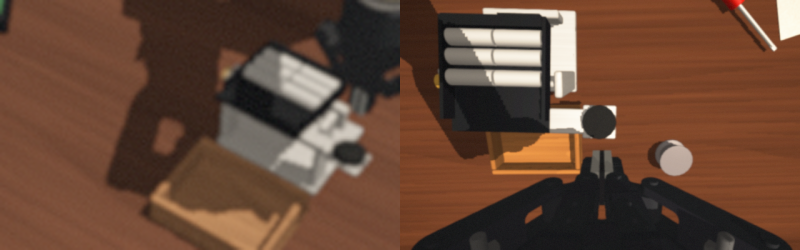

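The wrist view shows the pad at full-frame (318,194), the bin's outer front rim at (147,276)–(293,276), and the tray edge at (88,210)–(238,211).

```bash
python3 - <<'E'
from h import *
np.set_printoptions(precision=4,suppress=True)
for p,z in(((318,194),.149),((147,276),.045),((293,276),.045),((88,210),.15),((238,211),.15)):print(onz("wrist",*p,z),np.load("pics/w4.npy")[p[1],p[0]])
P=np.load("pics/d4.npy")
E
```

```text
[0.5424 0.1947 0.149 ] [0.5423 0.1951 0.1488]
[ 0.6578 -0.0021  0.045 ] [ 0.6808 -0.0287  0.0011]
[0.662  0.1618 0.045 ] [0.5414 0.188  0.2715]
[0.5498 0.0287 0.15  ] [ 0.5923 -0.0866 -0.0012]
[0.5533 0.1367 0.15  ] [0.5559 0.1344 0.141 ]
```

>>> play_rows(rows=[[[0,0,0],[7,-2,10],1],[[0,0,0],[0,0,20],1],[[0,0,0],[0,0,20],1],[[0,0,0],[0,0,12],1],[[0,0,0],[0,0,8],1],[[0,0,0],[0,0,4],1],[[0,0,0],[0,0,4],1],[[0,0,0],[0,0,3],1],[[0,0,0],[0,0,3],1],[[0,0,0],[0,0,3],1],[[0,0,0],[0,0,0],1]])

```text
t: 9.37
tcp_pos: [0.5514, 0.1974, 0.1545]
tool_rot: [0.013, 1.0, -0.0, 0.004]
force: [1.8, -2.6, 5.8]
finger_gap: -0.004
gripper_force: 2.8
```

```bash
python3 - <<'E'
from h import *
to([.547,.198,.126])
E
```

```text
tcp [0.5514 0.1974 0.1545] yaw -1.45 shift mm [ 4.6  0.5 28.4] F [ 1.8 -2.6  5.8] gap -0.004 t 9.37
```

>>> play_rows(rows=[[[0,0,0],[0,0,3],1],[[0,0,0],[0,0,3],1],[[0,0,0],[0,0,3],1],[[0,0,0],[0,0,3],1],[[0,0,0],[0,0,3],1],[[0,0,0],[0,0,3],1],[[0,0,0],[0,0,3],1],[[0,0,0],[0,0,2],1],[[0,0,0],[0,0,0],1],[[0,0,0],[0,0,0],1],[[0,0,0],[0,0,0],1],[[0,0,0],[0,0,0],1]])

```text
t: 10.37
tcp_pos: [0.5579, 0.1972, 0.1342]
tool_rot: [0.012, 1.0, 0.0, 0.011]
force: [9.1, -4.4, 8.5]
finger_gap: 0.0
gripper_force: 5.6
```

```bash
python3 - <<'E'
from h import *
to([.547,.198,.126]); save("side","d5"); save("scene","s5")
a=cv2.imread("pics/s5.png")[165:265,250:410];b=cv2.imread("pics/d5.png")[155:275,270:390]
cv2.imwrite("pics/s5c.png",np.hstack([cv2.resize(a,(480,300),interpolation=2),cv2.resize(b,(300,300),interpolation=2)]))
E
```

```text
tcp [0.5579 0.1972 0.1342] yaw -1.43 shift mm [11.1  0.5  8. ] F [ 9.1 -4.4  8.5] gap 0.0 t 10.37
```

View pics/s5c.png

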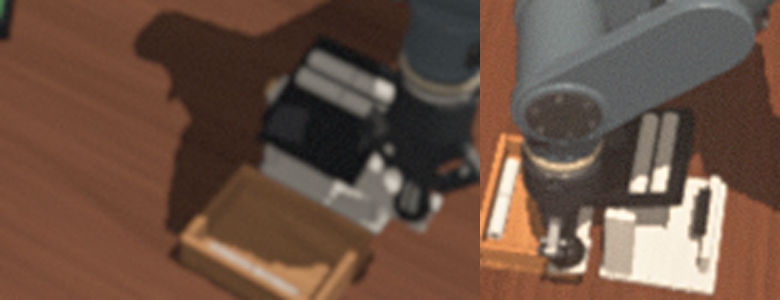

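Both front spacers lie along the bin's front wall and the other four are still in their rows. I'll let the tray back gently.

>>> play_rows(rows=[[[0,0,0],[-3,0,-3],1],[[0,0,0],[0,0,-3],1],[[0,0,0],[0,0,-3],1],[[0,0,0],[0,0,-3],1],[[0,0,0],[0,0,-3],1],[[0,0,0],[0,0,-3],1],[[0,0,0],[0,0,-3],1],[[0,0,0],[0,0,-4],1],[[0,0,0],[0,0,-5],1],[[0,0,0],[0,0,-6],1],[[0,0,0],[0,0,-15],1],[[0,0,0],[0,0,-20],1]])

```text
t: 11.47
tcp_pos: [0.5484, 0.1981, 0.1986]
tool_rot: [0.013, 1.0, -0.0, -0.004]
force: [0.8, 0.0, 0.6]
finger_gap: -0.001
gripper_force: 0.0
```

>>> play_rows(rows=[[[0,0,0],[0,5,-25],1],[[0,0,0],[0,25,-25],1],[[0,0,0],[0,25,0],1],[[0,0,0],[0,25,0],1],[[0,0,0],[0,25,0],1],[[0,0,0],[0,0,0],1],[[0,0,0],[0,0,0],1],[[0,0,0],[0,0,0],1],[[0,0,0],[0,0,0],1],[[0,0,0],[0,0,0],1]])

```text
t: 12.3
tcp_pos: [0.5536, 0.3018, 0.25]
tool_rot: [0.013, 1.0, -0.0, -0.001]
force: [-1.2, 0.2, 0.5]
finger_gap: 0.001
gripper_force: 0.0
```

```bash
python3 - <<'E'
from h import *
to([.547,.198,.126]); save("side","d6"); save("scene","s6")
a=cv2.imread("pics/s6.png")[165:265,250:410];b=cv2.imread("pics/d6.png")[155:275,270:390]
cv2.imwrite("pics/s6c.png",np.hstack([cv2.resize(a,(480,300),interpolation=2),cv2.resize(b,(300,300),interpolation=2)]))
E
```

```text
tcp [0.5536 0.3018 0.25  ] yaw -1.54 shift mm [   3.6 -103.8  124.1] F [-1.2  0.2  0.5] gap 0.001 t 12.3
```

View pics/s6c.png

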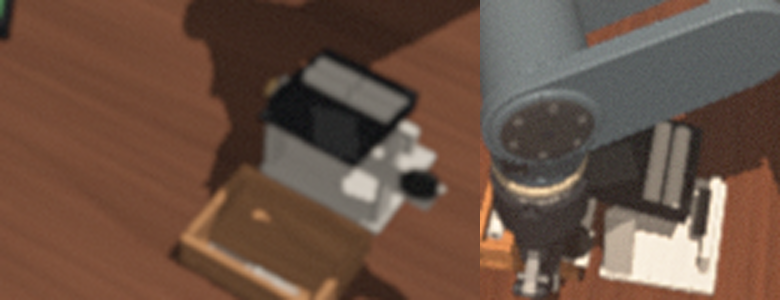

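The tray is back at rest with four spacers in their rows, both front spacers lie in the bin, and the arm is clear.

```bash
python3 -c "
from station import *
print(sign_off())"
```

```text
the job is handed in; nothing more can be done
None
```

The job is handed in: the last pictures show the bin centred below the tray edge with the two front spacers in it, the tray back at rest with the other four in their rows, and the arm clear; the sign-off gave no verdict.

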